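# Set the stowed egg cooker down on its base

### The job

The red egg cooker has been put away standing on end; set it down on its black base on the low wooden plinth under the wire shelf, ready for use. Without lifting it, slide it upright along the table until its foot stands square against the plinth's front edge, push it high on its clear lid so that it tips over that edge and lies on the plinth, then nudge it in, straight, until its foot end is flush with the front edge. Push gently, as the lid is brittle, do not bump the rack, and leave the egg trays, the pepper shaker and the spoon as they are.

Things in the scene. Friction and masses are not known exactly. Their poses are not given: they have to be found in the camera images.
- rack: Fixed wooden rack, open all round. Origin: middle of the plinth's front edge, at table level; +x runs level from that edge in under the shelf, roughly to the robot's left; y along the edge; z up. Plinth: solid board 14 mm high, x 0 to 200, y -250 to 250 mm. Four 18 mm square posts at x 15 and 170, y -230 and 230 mm carry a steel wire shelf.
- shelf_front (a point): middle of the wire shelf's front bar (10 mm thick, along y), 50 mm before the plinth's edge and 290 mm above the table. Bars about 32 mm apart run from here 224 mm back and 240 mm to either side, all at this height. The bar blocks a vertical tool from pushing the cooker over; one tilted 30 to 45 degrees, tips forward, fits under it.
- cooker: Loose slim egg cooker, flat-sided block 76 x 100 x 160 mm (x, y, z), at the start standing on end before the plinth, 15 to 50 mm short of it and up to 0.22 rad out of square. Origin: centre of the end it stands on; z along its length; +x out of its black base, which faces the plinth. Base face at x = +38 mm, clear lid's flat face at x = -38 mm. Laid on its base, its x points straight down.
- crown (a point): on the cooker: middle of the clear lid's width, on the lid's face, 140 mm above the end it stands on. Mass 0.4 to 0.85 kg, centre of mass at mid length, 27 mm from the base face. Pushed lower than 40 mm above the table it slides (1 to 9 N); higher up it may tip early. Butted on the plinth, a push high up (under 4 N) tips it; beyond about 22 degrees it falls over by itself.
- heel (a point): on the cooker: middle of the lower edge of the base face as it stands (x = 38 mm, z = 0 in the cooker's frame). It touches the plinth's front edge when the cooker is butted up. As the cooker falls over it kicks back some, and the heel then lies at plinth height, 20 to 40 mm out before the front edge; flush means that it is brought to that edge (rack x = 0).
- trays: stack of three white egg trays, 150 x 100 mm, 84 mm high, standing on the plinth to one side; origin at the centre of its underside
- shaker: stainless pepper shaker, 50 mm diameter, 122 mm high, standing on the plinth to the other side; origin at the centre of its underside
- spoon: ceramic spoon lying on the table, about 166 mm long along its x, 52 mm wide at the bowl, 8 mm thick; origin underneath, x = +60 mm is the bowl's centre
Not all that is in view belongs to the job. Leave any green look-alike of the cooker alone.

How it is judged:
On the way, in this order (a step that is already met when the one before it is completed fails the run):
1. the cooker, still upright (within 8 degrees) and within 6 degrees of square, has its heel within 8 mm of the plinth's front edge (x of heel in the frame of rack above -0.008 m and angle between cooker's own z axis and vertical below 0.14 rad and angle between the y axis of cooker and the y axis of rack, either way round below 0.105 rad), for 0.1 s.
2. the cooker lies on its base on the plinth (base down within 4 degrees, heel at plinth height within 5 mm) (angle between cooker's own x axis and vertical above 3.07 rad and height (world z) of heel between 0.009 and 0.019 m), for 0.1 s.
At the end, for the whole second after the job is handed in: The cooker lies at rest on its black base on the plinth: base down within 4 degrees, long axis within 8 degrees of square to the plinth's front edge, base at plinth height (within 5 mm), heel within 10 mm of the front edge (all of step 2 and angle between the z axis of cooker and the x axis of rack, either way round below 0.14 rad and x of heel in the frame of rack between -0.01 and 0.01 m and linear speed of cooker below 0.01 m/s); the robot touches nothing.
It fails at once if the cooker's heel is lifted more than 40 mm above the table (height (world z) of heel above 0.04 m).
It fails at once if the cooker is pushed with more than 30 N (contact force between any of the fingers, the arm and cooker above 30 N).
It fails at once if the robot bumps the rack with more than 8 N (contact force between any of the fingers, the arm and rack above 8 N).
It fails at once if trays, shaker or spoon moved by more than 20 mm or tipped (distance of any of trays, shaker, spoon from where it was at the start of the episode above 0.02 m or angle between any of shaker, trays's own z axis and vertical above 0.3 rad).
It also fails if it takes over 48 s, if anything falls off the work surface, if the arm or the gripper's body presses on something with over 40 N, if the wrist force passes 120 N, or if a joint passes its speed limit or range.

### The arm

A 6-joint arm with a two-finger parallel gripper is mounted at the origin on the work surface. World frame = base frame: x ahead of the robot, y to its left, z up, the work surface at z = 0. Lengths are in m, angles in rad, forces in N, time in s.
With the tool pointing down it reaches from about 0.375 to 0.975 m from the base axis. Payload 3.8 kg.
Tool frame: the origin (TCP) lies at the very end of the fingers, on their centre line; the grasp point (between the pads) lies 19 mm behind it (bot.grip_point_offset is the distance from the TCP to the grasp point, in m); z points along the fingers, x is the direction in which the jaws open and shut, and the axes are right-handed (so a half turn about z gives the same grasp; the last joint's range is limited). The gripper opens to 85 mm and grips with 20 to 120 N. Pads are 22 mm wide; open, the fingers measure 114 mm over their backs; the gripper's body (76 mm by 85 mm) begins 54 mm behind the grasp point. The pads swing forward as they close: fully open they stand 13 mm farther back than shut.
Start: joints at [-1.302, 0.264, 1.604, -0, 1.274, -0.037], TCP at [0.203, -0.644, 0.231] pointing down, gripper open.
Joint ranges: [-2.63, 2.63], [-0.94, 2.18], [0.31, 2.57], [-1.31, 4.45], [0, 2.66], [-2.55, 2.55]. Speed limits (rad/s): [2.57, 2.57, 3.14, 3.14, 3.14, 3.14].

### API

Orientations are given as a rotation vector (axis times angle).
In Python, from workcell import bot, read_camera gives the robot as it stands.
- The arm moves only by the tool arm_command, never from a script. Its argument "rows" is a list of rows, each an object with "delta_rot": the turn, a rotation vector about the tool's x, y, z in rad, a list of three; "xyz": the shift along the tool's x, y, z in m, a list of three; "gripper": the finger opening in m, from 0 to 0.0854. A call has 1 to 12 rows; each row shifts and turns the commanded pose from where the row before left it, along the tool's axes as they then stand; what a row does not reach is not made up. A row lasts 1/10 s, in which the tool goes at most 50 mm and 8.59 degrees, less where a joint would pass 70% of its speed; a pose out of reach is approached as far as the arm can. A call is refused whole if a number of a shift passes 0.05 or a number of a turn 0.15, either way. A call with a gripper value outside its range is refused whole. The fingers move at their own pace and stop on an object; "force" is the grip in N (left out, the last holds). Time passes only in rows, so rows that do not move let the fingers close. It gives the time, the measured TCP pose, the force and the opening at its end, in the units of the state.
- bot.read_state(): the state, without advancing time (a new reading comes with each control period).
- read_camera(name): name is "scene" or "top" or "wrist"; returns a dict with "pixels" (384x512x3 uint8, red, green, blue), "range_z" (384x512 float32, m along the optical axis (not along the pixel's ray), 0 where there is no reading), "intrinsics" (3x3 intrinsics, pixels), "dist_coeffs" ([k1, k2, p1, p2, k3] as OpenCV has them; the pictures are not rectified), "camera_from_world" (4x4, takes a point from world to camera coordinates). Camera axes: x right, y up, looking along -z (the intrinsics and any distortion apply to the point x, -y, -z); pixel columns grow to the right and rows downward; lengths in m; the calibration is good to about 2 mm. A picture is of the moment at which its call begins.
- bot.finish_job(): hands the job in, once; it reports no verdict.
The state is a dict: "time": time; "q": joint angles; "joint_vel": joint speeds; "joint_torque": joint torques, N m; "tool_pos": TCP position; "tcp_rot": TCP orientation; "wrist_force": force on the tool from outside, world axes, zero at the start; "torque": the same for the moment, N m; "width": opening from 0.0 (shut) to 1.0 (fully open).
Only numpy, scipy, OpenCV 4.12 (cv2) and the standard library are available. Lean on these libraries where they do the work, as an engineer would, in place of code of your own. Each camera call takes 0.05 s, during which the arm holds its last target.

## Working session

There is one attempt and no reset: what is moved stays moved. The work goes in short steps, Python scripts to look and compute and a tool call to move; the robot and the scene stay as the last step left them, time stands still between calls to the robot, and variables do not carry over. Pictures are saved under pics/ and viewed, and the job is handed in when it is done.

Besides the shell and the picture viewer there is one more tool, called after "Request:" in YAML: its name, and indented under it one key for each argument. arm_command: Moves the arm, as the interface text tells. Its arguments: {"type":"object","properties":{"rows":{"type":"array","items":{"type":"object","properties":{"delta_rot":{"type":"array","items":{"type":"number"}},"xyz":{"type":"array","items":{"type":"number"}},"gripper":{"type":"number"}}}},"force":{"type":"number"}},"required":["rows"]}

```bash
mkdir -p pics; ls; python3 - <<'E'
from workcell import bot, read_camera
import cv2,numpy as np
s=bot.read_state(); print(s)
for n in ["scene","top","wrist"]:
    c=read_camera(n); np.savez(f"pics/{n}0.npz",**c)
    cv2.imwrite(f"pics/{n}0.png",c["pixels"][:,:,::-1])
    print(n,c["intrinsics"],c["dist_coeffs"],c["camera_from_world"])
E
```

```text
pics
{'time': 0.0, 'q': array([-1.30191402e+00,  2.64766289e-01,  1.60538003e+00,  2.83799012e-05,
        1.27369689e+00, -3.68640337e-02]), 'joint_vel': array([-0.0004255 ,  0.00017909,  0.00063289,  0.001082  , -0.00050708,
        0.00028675]), 'joint_torque': array([ 3.20944513e-03, -5.15108728e+01, -3.67313755e+01,  3.22911183e-04,
        1.26979940e-02,  2.30150427e-06]), 'tool_pos': array([ 0.20301393, -0.64297861,  0.22994992]), 'tcp_rot': array([-2.53265962,  1.85642831,  0.00274461]), 'wrist_force': array([-0.40580444, -0.04835106,  0.57664885]), 'torque': array([-0.00590859, -0.016375  , -0.02488223]), 'width': 0.9988779814686616}
scene [[482.35504127   0.         250.14492606]
 [  0.         482.35504127 191.61722543]
 [  0.           0.           1.        ]] [0.03862135 0.         0.         0.         0.        ] [[-0.44975788  0.89311598 -0.00785447  0.28729608]
 [-0.85472867 -0.4278418   0.29392224  0.42168184]
 [ 0.25914619  0.13890728  0.95579706 -1.59532422]
 [ 0.          0.          0.          1.        ]]
top [[374.19865039   0.         255.01944238]
 [  0.         374.19865039 194.18784232]
 [  0.           0.           1.        ]] [-0.02845728  0.          0.          0.          0.        ] [[ 0.0296103  -0.99938767 -0.01864169 -0.04364169]
 [ 0.99543558  0.02779017  0.09130017 -0.59302863]
 [-0.09072621 -0.02126003  0.99564892 -1.10765197]
 [ 0.          0.          0.          1.        ]]
wrist [[288.32287778   0.         252.24262993]
 [  0.         288.32287778 186.4238451 ]
 [  0.           0.           1.        ]] [-0.0592727  0.         0.         0.         0.       ] [[ 0.30015715 -0.95388593 -0.00270477 -0.67501801]
 [ 0.90139043  0.28456394 -0.32637195  0.04249446]
 [ 0.31209129  0.09552482  0.94523755 -0.38125519]
 [ 0.          0.          0.          1.        ]]
```

View pics/scene0.png

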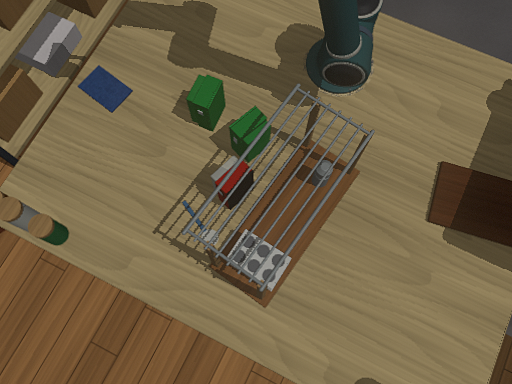

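View pics/top0.png

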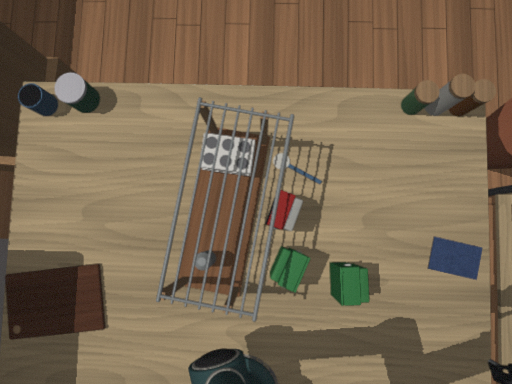

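View pics/wrist0.png

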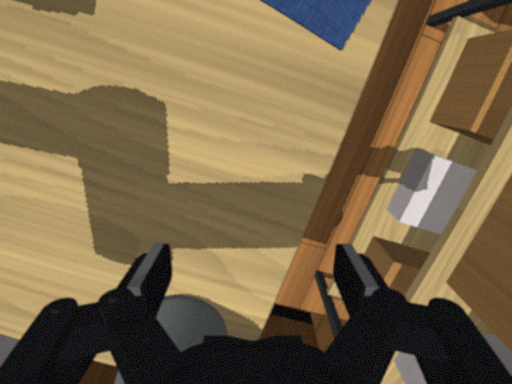

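The scene and top views show the rack with its front edge facing world −y. The red cooker is at top (285,210), the spoon at (300,170), and green look-alikes at (290,270) and (349,283). Next I measure with depth and colour masks.

```bash
cat > h.py <<'E'
import numpy as np, cv2
def grab(n,tag=None):
    from workcell import read_camera
    c=read_camera(n)
    if tag:
        cv2.imwrite(f"pics/{n}_{tag}.png",c["pixels"][:,:,::-1]); np.savez(f"pics/{n}_{tag}.npz",**c)
    return c
def rays(c,uv):
    K=c["intrinsics"];d=c["dist_coeffs"]
    p=cv2.undistortPoints(np.asarray(uv,float).reshape(-1,1,2),K,d)[:,0]
    R=c["camera_from_world"][:3,:3];t=c["camera_from_world"][:3,3]
    v=np.c_[p[:,0],-p[:,1],-np.ones(len(p))]
    return -R.T@t, v@R   # origin, dirs (z-depth 1)
def world(c):
    H,W=c["range_z"].shape
    u,v=np.meshgrid(np.arange(W),np.arange(H))
    o,d=rays(c,np.c_[u.ravel(),v.ravel()])
    P=o+d*c["range_z"].reshape(-1,1)
    P[c["range_z"].ravel()==0]=np.nan
    return P.reshape(H,W,3)
def onplane(c,uv,z):
    o,d=rays(c,uv); s=(z-o[2])/d[:,2]; return o+d*s[:,None]
def project(c,P):
    P=np.atleast_2d(P);M=c["camera_from_world"];q=P@M[:3,:3].T+M[:3,3]
    q=q*np.array([1,-1,-1])
    return cv2.projectPoints(q,np.zeros(3),np.zeros(3),c["intrinsics"],c["dist_coeffs"])[0][:,0]
def hsv(c): return cv2.cvtColor(c["pixels"],cv2.COLOR_RGB2HSV)
E
python3 - <<'E'
from h import *
for n in ["top","scene"]:
    c=dict(np.load(f"pics/{n}0.npz")); P=world(c); h=hsv(c)
    red=((h[...,0]<6)|(h[...,0]>174))&(h[...,1]>180)&(h[...,2]>90)
    k,l,st,ce=cv2.connectedComponentsWithStats(red.astype(np.uint8))
    for i in range(1,k):
        if st[i,4]>15:
            q=P[l==i]; print(n,st[i],np.nanmin(q,0).round(3),np.nanmax(q,0).round(3),np.nanmedian(q,0).round(3))
    # plane levels
    for z0,nm in [(0.014,'plinth'),(0.16,'ctop'),(0.29,'shelf')]:
        m=abs(P[...,2]-z0)<0.004; q=P[m]; print(nm,m.sum(), q.min(0).round(3) if m.sum() else '', q.max(0).round(3) if m.sum() else '')
    im=c["pixels"][:,:,::-1]
    if n=="top": cr=im[80:340,140:400]
    else: cr=im[70:310,140:400]
    cv2.imwrite(f"pics/{n}crop.png",cv2.resize(cr,None,fx=2.3,fy=2.3,interpolation=cv2.INTER_CUBIC))
E
```

```text
plinth 11829 [ 0.036 -0.705  0.01 ] [0.914 0.739 0.018]
ctop 1972 [ 0.299 -0.593  0.156] [0.916 0.179 0.164]
shelf 5316 [ 0.141 -0.603  0.286] [0.799 0.187 0.294]
scene [221 161  27  32 270] [ 0.497 -0.111  0.151] [ 0.597 -0.075  0.166] [ 0.548 -0.092  0.159]
scene [215 170  15  15  44] [ 0.537 -0.134  0.154] [ 0.587 -0.114  0.165] [ 0.57  -0.123  0.16 ]
plinth 9844 [-0.215 -0.71   0.01 ] [0.925 0.687 0.018]
ctop 1369 [ 0.036 -0.568  0.156] [0.924 0.187 0.164]
shelf 4329 [ 0.004 -0.115  0.286] [0.8   0.189 0.294]
```

View pics/topcrop.png

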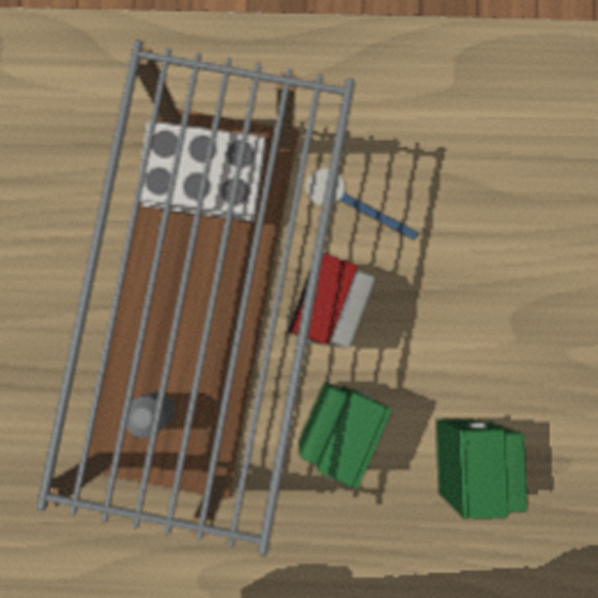

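View pics/scenecrop.png

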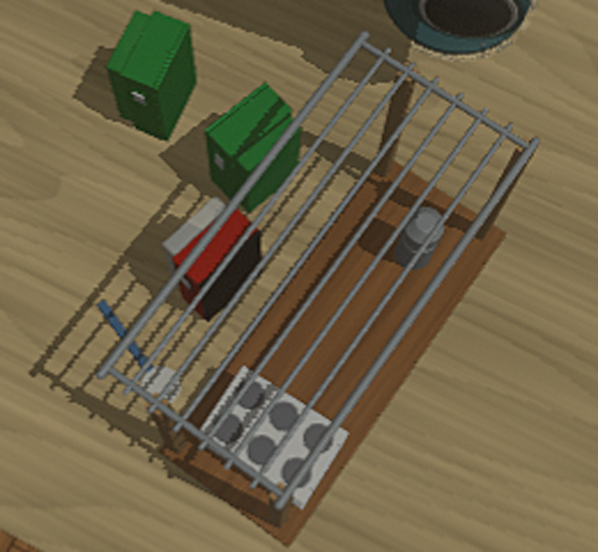

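```bash
python3 - <<'E'
from h import *
for n in ["top","scene"]:
    c=dict(np.load(f"pics/{n}0.npz")); P=world(c); h=hsv(c)
    X,Y,Z=P[...,0],P[...,1],P[...,2]
    m=(abs(Z-0.29)<0.012)&(X>0.25)&(X<0.85)&(Y>-0.2)&(Y<0.25)
    q=P[m]
    print(n,'shelf',len(q),cv2.minAreaRect(q[:,:2].astype(np.float32)),np.median(q[:,2]))
    # front bar: fit line by extreme -y side
    a=q[:,:2]
    # plinth top: brown
    m=(abs(Z-0.014)<0.006)&(h[...,0]<14)&(h[...,1]>110)&(X>0.2)&(X<0.85)&(Y>-0.2)&(Y<0.35)
    print('plinth',m.sum(),cv2.minAreaRect(P[m][:,:2].astype(np.float32)))
    m=(abs(Z-0.160)<0.007)&(X>0.45)&(X<0.65)&(Y>-0.2)&(Y<-0.03)
    print('cook',m.sum(),cv2.minAreaRect(P[m][:,:2].astype(np.float32)))
    print(P[m].mean(0))
    # green top
    m=(h[...,0]>45)&(h[...,0]<75)&(h[...,1]>120)&(Z>0.03)&(X>0.2)
    k,l,st,ce=cv2.connectedComponentsWithStats(m.astype(np.uint8))
    for i in range(1,k):
        if st[i,4]>40:
            q=P[l==i]; print('green',st[i],np.nanmin(q,0).round(3),np.nanmax(q,0).round(3))
    m=(h[...,0]>95)&(h[...,0]<125)&(h[...,1]>110)&(abs(X-.65)<.12)&(abs(Y+.1)<.12)&(Z<.03)
    if m.sum(): q=P[m];print('spoonhandle',q.min(0),q.max(0))
    vis=np.zeros(Z.shape,np.uint8)
E
```

```text
top shelf 5652 ((0.5404212474822998, 0.03374487906694412), (0.23522844910621643, 0.48624327778816223), 80.6927719116211) 0.29150802926071556
plinth 4592 ((0.546237051486969, 0.06909209489822388), (0.1903534233570099, 0.495452880859375), 80.96531677246094)
cook 661 ((0.540264904499054, -0.10902884602546692), (0.073726125061512, 0.09971002489328384), 70.97002410888672)
[ 0.54012327 -0.10707398  0.15775807]
green [271 248  38  44 876] [ 0.331 -0.174  0.042] [ 0.44  -0.079  0.163]
green [ 331  263   38   42 1234] [ 0.301 -0.335  0.033] [ 0.401 -0.255  0.165]
spoonhandle [ 0.65947657 -0.18779513  0.00221406] [ 0.66626551 -0.17601657  0.01039522]
scene shelf 4995 ((0.5417054891586304, 0.03720982372760773), (0.23396706581115723, 0.487746924161911), 80.88976287841797) 0.29165090318604636
plinth 330 ((0.5404202938079834, 0.024897083640098572), (0.29475152492523193, 0.49625256657600403), 80.76036071777344)
cook 528 ((0.5422434210777283, -0.10376022011041641), (0.07396842539310455, 0.10008183121681213), 70.2413330078125)
[ 0.54643459 -0.0982509   0.15820578]
green [ 187   75   38   53 1355] [ 0.299 -0.332  0.03 ] [ 0.402 -0.252  0.166]
green [229 106  38  49 896] [ 0.331 -0.178  0.03 ] [ 0.442 -0.089  0.167]
green [246 125  25  35 245] [ 0.362 -0.114  0.03 ] [ 0.443 -0.073  0.154]
green [ 43 222  23  21 125] [ 0.868 -0.5    0.031] [ 0.925 -0.473  0.101]
spoonhandle [ 6.40602076e-01 -2.19365935e-01  3.83334894e-05] [ 0.69125411 -0.12424941  0.01318007]
```

```bash
cat >> h.py <<'E'
from scipy.spatial.transform import Rotation as Rn
A=np.deg2rad(80.8); EX=np.array([np.cos(A),np.sin(A),0]); EY=np.array([-EX[1],EX[0],0]); O=np.array([0.5311,-0.0257,0])
def w2r(P): d=np.asarray(P)-O; return np.stack([d@EX,d@EY,d[...,2]],-1)
def r2w(p): p=np.asarray(p,float); return O+p[...,0:1]*EX+p[...,1:2]*EY+p[...,2:3]*np.array([0,0,1])
E
python3 - <<'E'
from h import *
c=dict(np.load("pics/wrist0.npz")); M=c["camera_from_world"]; o=-M[:3,:3].T@M[:3,3]
R=Rn.from_rotvec([-2.53265962,1.85642831,0.00274461]).as_matrix()
print('cam in tool',R.T@(o-[0.20301393,-0.64297861,0.22994992]),R.round(3))
for n in ["top","scene"]:
    c=dict(np.load(f"pics/{n}0.npz")); P=world(c); h=hsv(c); r=w2r(P); rx,ry,rz=r[...,0],r[...,1],r[...,2]
    # shelf front bar lines: points at bar height
    m=(rz>.275)&(rz<.305)&(rx>-.07)&(rx<-.03)&(abs(ry)<.24); q=r[m]; 
    for lo in (-.2,0,.1): k=(abs(q[:,1]-lo)<.04); print(n,'bar x',lo,q[k,0].mean().round(4),k.sum())
    # plinth height step, front edge
    m=(abs(rz-.014)<.004)&(h[...,0]<14)&(h[...,1]>130)&(rx<.05)&(rx>-.03)
    for lo in np.arange(-.2,.21,.1):
        k=m&(abs(ry-lo)<.03); print('edge',lo.round(2),np.percentile(rx[k],[0,2,5]).round(4) if k.sum()>3 else '')
    for nm,k in [('trays',(abs(rz-.084)<.006)&(rx>.0)&(rx<.2)&(abs(ry)<.24)),('shaker',(abs(rz-.118)<.008)&(rx>.0)&(rx<.2)&(abs(ry)<.22)),('cook',(abs(rz-.16)<.007)&(rx<-.02)&(rx>-.14)&(ry>-.1)&(ry<.07))]:
        q=r[k]; print(nm,k.sum(),np.percentile(q,[1,99],axis=0).round(3).tolist() if k.sum() else '')
    
E
```

```text
cam in tool [ 0.00151425 -0.08362054 -0.1424646 ] [[ 0.301 -0.954 -0.001]
 [-0.954 -0.301  0.002]
 [-0.002 -0.    -1.   ]]
top bar x -0.2 -0.0477 160
top bar x 0 -0.0517 151
top bar x 0.1 -0.0519 154
edge -0.2 [0.0046 0.005  0.0056]
edge -0.1 [0.0026 0.0031 0.0039]
edge 0.0 [0.0056 0.0058 0.0061]
edge 0.1 [0.0031 0.0034 0.004 ]
edge 0.2 [0.0029 0.0038 0.0051]
trays 35 [[0.004, -0.233, 0.078], [0.176, 0.234, 0.089]]
shaker 66 [[0.008, -0.22, 0.111], [0.164, 0.22, 0.126]]
cook 661 [[-0.117, -0.072, 0.153], [-0.04, 0.025, 0.162]]
scene bar x -0.2 -0.0458 160
scene bar x 0 -0.0471 125
scene bar x 0.1 -0.0473 119
edge -0.2 
edge -0.1 [0.0087 0.0088 0.0089]
edge 0.0 [0.0077 0.0081 0.0086]
edge 0.1 [0.0105 0.0111 0.012 ]
edge 0.2 [0.015  0.0152 0.0155]
trays 63 [[0.01, -0.239, 0.078], [0.183, 0.234, 0.09]]
shaker 63 [[0.01, 0.127, 0.11], [0.154, 0.22, 0.126]]
cook 528 [[-0.112, -0.075, 0.153], [-0.034, 0.023, 0.164]]
```

Request:
arm_command:
  rows:
    - {"xyz": [-0.025, -0.04, 0], "gripper": 0.06}
    - {"xyz": [-0.025, -0.04, 0], "delta_rot": [0, 0, 0], "gripper": 0.06}
    - {"xyz": [-0.025, -0.04, 0], "gripper": 0.06}
    - {"xyz": [-0.025, -0.04, 0], "gripper": 0.06}
    - {"xyz": [-0.025, -0.04, 0], "gripper": 0.06}
    - {"xyz": [-0.025, -0.04, 0], "gripper": 0.06}
    - {"xyz": [-0.025, -0.04, 0], "gripper": 0.06}
    - {"xyz": [-0.025, -0.04, 0], "gripper": 0.06}
    - {"xyz": [-0.025, -0.04, 0], "gripper": 0.06}
    - {"xyz": [-0.025, -0.04, 0], "gripper": 0.06}

```text
invalid input
```

Request:
arm_command:
  rows:
    - {"xyz": [0, 0, 0], "delta_rot": [0, 0, -0.14], "gripper": 0.06}
    - {"xyz": [0, 0, 0], "delta_rot": [0, 0, -0.14], "gripper": 0.06}
    - {"xyz": [0, 0, 0], "delta_rot": [0, 0, -0.14], "gripper": 0.06}
    - {"xyz": [0, 0, 0], "delta_rot": [0, 0, -0.14], "gripper": 0.06}
    - {"xyz": [0, 0, 0], "delta_rot": [0, 0, -0.14], "gripper": 0.06}
    - {"xyz": [0, 0, 0], "delta_rot": [0, 0, -0.14], "gripper": 0.06}
    - {"xyz": [0, 0, 0], "delta_rot": [0, 0, -0.14], "gripper": 0.06}
    - {"xyz": [0, 0, 0], "delta_rot": [0, 0, -0.125], "gripper": 0.06}

```text
time: 0.95
tool_pos: [0.2031, -0.6434, 0.2307]
tcp_rot: [-3.131, 0.242, 0.001]
wrist_force: [-1.4, -0.5, 0.1]
width: 0.699
```

Request:
arm_command:
  rows:
    - {"xyz": [0.025, -0.04, 0], "delta_rot": [0, 0, 0], "gripper": 0.06}
    - {"xyz": [0.025, -0.04, 0], "delta_rot": [0, 0, 0], "gripper": 0.06}
    - {"xyz": [0.025, -0.04, 0], "delta_rot": [0, 0, 0], "gripper": 0.06}
    - {"xyz": [0.025, -0.04, 0], "delta_rot": [0, 0, 0], "gripper": 0.06}
    - {"xyz": [0.025, -0.04, 0], "delta_rot": [0, 0, 0], "gripper": 0.06}
    - {"xyz": [0.025, -0.04, 0], "delta_rot": [0, 0, 0], "gripper": 0.06}
    - {"xyz": [0.025, -0.04, 0], "delta_rot": [0, 0, 0], "gripper": 0.06}
    - {"xyz": [0.025, -0.04, 0], "delta_rot": [0, 0, 0], "gripper": 0.06}
    - {"xyz": [0.025, -0.04, 0], "delta_rot": [0, 0, 0], "gripper": 0.06}
    - {"xyz": [0.025, -0.04, 0], "delta_rot": [0, 0, 0], "gripper": 0.06}

```text
time: 1.95
tool_pos: [0.5146, -0.2869, 0.2311]
tcp_rot: [-3.132, 0.251, 0.0]
wrist_force: [0.9, -0.4, 0.3]
width: 0.705
```

Request:
arm_command:
  rows:
    - {"xyz": [0, 0, 0], "delta_rot": [0.14, 0, 0], "gripper": 0.06}
    - {"xyz": [0, 0, 0], "delta_rot": [0.14, 0, 0], "gripper": 0.06}
    - {"xyz": [0, 0, 0], "delta_rot": [0.14, 0, 0], "gripper": 0.06}
    - {"xyz": [0, 0, 0], "delta_rot": [0.14, 0, 0], "gripper": 0.06}
    - {"xyz": [0, 0, 0], "delta_rot": [0.14, 0, 0], "gripper": 0.06}
    - {"xyz": [0, 0, 0], "delta_rot": [0, 0, 0], "gripper": 0.06}

```text
time: 2.55
tool_pos: [0.5119, -0.2904, 0.2267]
tcp_rot: [-2.429, 0.202, -0.065]
wrist_force: [-1.1, 0.6, -1.2]
width: 0.703
```

```bash
cat >> h.py <<'E'
def st():
    from workcell import bot
    s=bot.read_state(); R=Rn.from_rotvec(s["tcp_rot"]).as_matrix()
    B=np.stack([EX,EY,[0,0,1]])
    print('t',round(s["time"],2),'tcp rack mm',(w2r(s["tool_pos"])*1000).round(1),'axes in rack (cols x,y,z)',(B@R).round(3).tolist(),'F rack',(B@s["wrist_force"]).round(1),'q',s["q"].round(2))
E
python3 - <<'E'
from h import *
st(); grab("scene","a"); grab("top","a")
E
```

```text
t 2.55 tcp rack mm [-264.3  -23.3  226.7] axes in rack (cols x,y,z) [[-0.003, -0.761, 0.648], [-1.0, 0.007, 0.003], [-0.007, -0.648, -0.761]] F rack [ 0.4  1.2 -1.2] q [-0.86  0.37  1.63  0.52  1.63 -0.79]
```

View pics/scene_a.png

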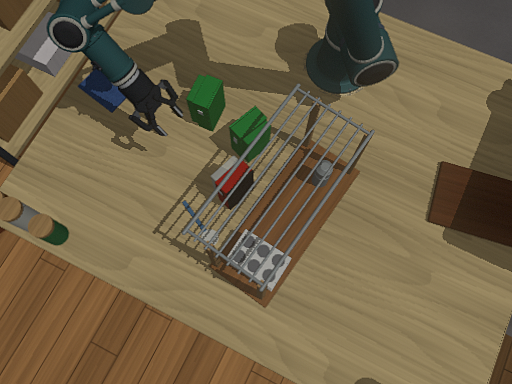

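View pics/top_a.png

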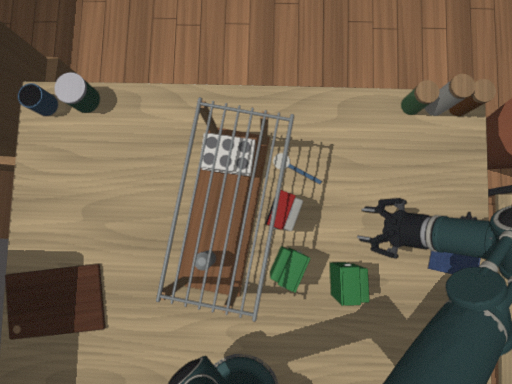

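Request:
arm_command:
  rows:
    - {"xyz": [0, 0.0265, 0.031], "delta_rot": [0, 0, 0], "gripper": 0.06}
    - {"xyz": [0, 0.0265, 0.031], "delta_rot": [0, 0, 0], "gripper": 0.06}
    - {"xyz": [0, 0.0265, 0.031], "delta_rot": [0, 0, 0], "gripper": 0.06}
    - {"xyz": [0, 0.0265, 0.031], "delta_rot": [0, 0, 0], "gripper": 0.06}
    - {"xyz": [0, 0.0265, 0.031], "delta_rot": [0, 0, 0], "gripper": 0.06}
    - {"xyz": [0, 0, 0], "delta_rot": [0, 0, 0], "gripper": 0.06}

```text
time: 3.25
tool_pos: [0.5111, -0.2862, 0.0235]
tcp_rot: [-2.432, 0.195, -0.061]
wrist_force: [-1.8, 0.7, -0.9]
width: 0.705
```

```bash
python3 - <<'E'
from h import *
st(); c=grab("scene","b"); cv2.imwrite("pics/scene_bc.png",cv2.resize(c["pixels"][60:240,80:320,::-1],None,fx=3,fy=3))
E
```

```text
t 3.25 tcp rack mm [-260.4  -21.9   23.5] axes in rack (cols x,y,z) [[0.003, -0.763, 0.646], [-1.0, 0.002, 0.008], [-0.007, -0.646, -0.763]] F rack [ 0.4  1.9 -0.9] q [-0.85  0.59  1.73  0.53  1.35 -0.95]
```

View pics/scene_bc.png

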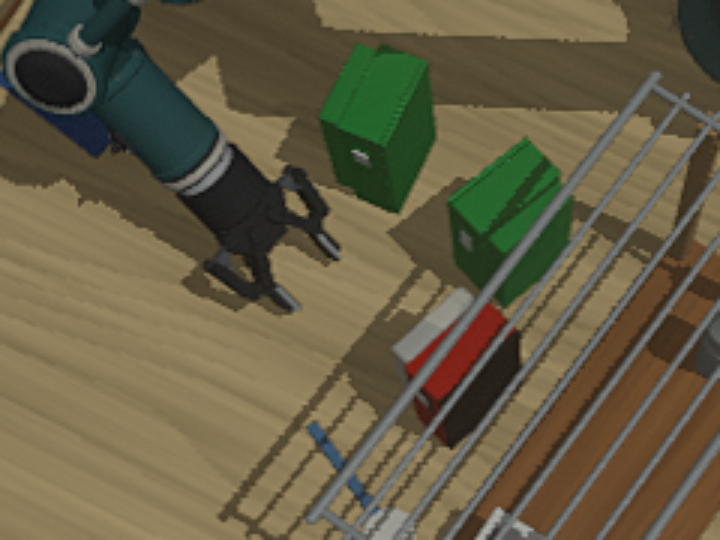

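Request:
arm_command:
  rows:
    - {"xyz": [0, -0.019, 0.0162], "delta_rot": [0, 0, 0], "gripper": 0.06}
    - {"xyz": [0, -0.019, 0.0162], "delta_rot": [0, 0, 0], "gripper": 0.06}
    - {"xyz": [0, -0.019, 0.0162], "delta_rot": [0, 0, 0], "gripper": 0.06}
    - {"xyz": [0, -0.019, 0.0162], "delta_rot": [0, 0, 0], "gripper": 0.06}
    - {"xyz": [0, -0.0152, 0.013], "delta_rot": [0, 0, 0], "gripper": 0.06}
    - {"xyz": [0, 0, 0], "delta_rot": [0, 0, 0], "gripper": 0.06}
    - {"xyz": [0, 0, 0], "delta_rot": [0, 0, 0], "gripper": 0.06}

```text
time: 4.0
tool_pos: [0.5338, -0.172, 0.0285]
tcp_rot: [-2.438, 0.192, -0.074]
wrist_force: [-0.6, -0.6, 0.6]
width: 0.708
```

```bash
python3 - <<'E'
from h import *
st(); c=grab("scene","c"); cv2.imwrite("pics/scene_cc.png",cv2.resize(c["pixels"][60:240,80:320,::-1],None,fx=3,fy=3))
E
```

```text
t 4.0 tcp rack mm [-144.   -26.    28.5] axes in rack (cols x,y,z) [[0.002, -0.766, 0.643], [-1.0, -0.003, -0.001], [0.003, -0.643, -0.766]] F rack [-0.7  0.5  0.6] q [-0.71  0.49  1.88  0.62  1.24 -0.9 ]
```

View pics/scene_cc.png

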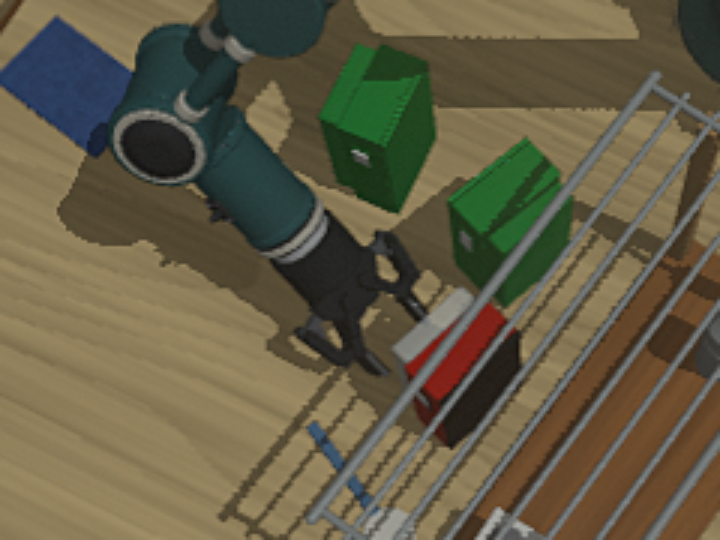

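Request:
arm_command:
  rows:
    - {"xyz": [-0.003, 0.0065, 0.0075], "delta_rot": [0, 0, 0], "gripper": 0.06}
    - {"xyz": [0, -0.003, 0.0026], "delta_rot": [0, 0, 0], "gripper": 0.06}
    - {"xyz": [0, -0.003, 0.0026], "delta_rot": [0, 0, 0], "gripper": 0.06}
    - {"xyz": [0, -0.003, 0.0026], "delta_rot": [0, 0, 0], "gripper": 0.06}
    - {"xyz": [0, -0.003, 0.0026], "delta_rot": [0, 0, 0], "gripper": 0.06}
    - {"xyz": [0, -0.003, 0.0026], "delta_rot": [0, 0, 0], "gripper": 0.06}
    - {"xyz": [0, -0.003, 0.0026], "delta_rot": [0, 0, 0], "gripper": 0.06}
    - {"xyz": [0, -0.003, 0.0026], "delta_rot": [0, 0, 0], "gripper": 0.06}
    - {"xyz": [0, 0, 0], "delta_rot": [0, 0, 0], "gripper": 0.06}

```text
time: 4.95
tool_pos: [0.5341, -0.1434, 0.0165]
tcp_rot: [-2.435, 0.195, -0.071]
wrist_force: [-1.2, -1.3, 0.7]
width: 0.702
```

```bash
cat >> h.py <<'E'
def cook(c,hz=0.16):
    r=w2r(world(c)); m=(abs(r[...,2]-hz)<.008)&(r[...,0]<.02)&(r[...,0]>-.14)&(r[...,1]>-.1)&(r[...,1]<.07)
    h=hsv(c); m&=~((h[...,0]>45)&(h[...,0]<90)&(h[...,1]>100))
    k,l,s,_=cv2.connectedComponentsWithStats(cv2.morphologyEx(m.astype(np.uint8),cv2.MORPH_CLOSE,np.ones((3,3),np.uint8)))
    i=1+np.argmax(s[1:,4]); m&=(l==i)
    q=r[m]; print('top pts',m.sum(),cv2.minAreaRect((q[:,:2]*1000).astype(np.float32)))
E
cat > look.py <<'E'
import sys
from h import *
st(); t=sys.argv[1]
c=grab("top",t); 
try: cook(c)
except Exception as e: print(e)
a=cv2.resize(c["pixels"][130:270,220:400,::-1],None,fx=2.2,fy=2.2)
c=grab("scene",t)
try: cook(c)
except Exception as e: print(e)
b=cv2.resize(c["pixels"][90:230,130:310,::-1],None,fx=2.2,fy=2.2)
cv2.imwrite(f"pics/look_{t}.png",np.hstack([a,b]))
E
python3 look.py d
```

```text
t 4.95 tcp rack mm [-115.7  -21.8   16.5] axes in rack (cols x,y,z) [[0.001, -0.765, 0.644], [-1.0, -0.001, 0.001], [0.0, -0.644, -0.765]] F rack [-1.4  0.9  0.7] q [-0.67  0.49  1.92  0.65  1.21 -0.9 ]
top pts 504 ((-86.31072235107422, -19.7154541015625), (100.37844848632812, 51.75885009765625), 89.24686431884766)
top pts 496 ((-53.4796142578125, -22.336692810058594), (100.92363739013672, 49.10032653808594), 85.171142578125)
```

View pics/look_d.png

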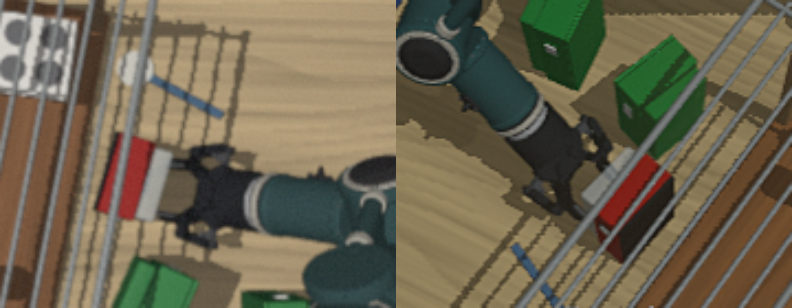

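```bash
python3 - <<'E'
s=open('h.py').read()
i=s.index("    k,l,s,_="); j=s.index("    q=r[m]; print('top")
open('h.py','w').write(s[:i]+s[j:])
E
python3 -c "
from h import *
for n in ['top','scene']: cook(dict(np.load(f'pics/{n}_d.npz')))"
```

```text
top pts 710 ((-71.64773559570312, -19.84003448486328), (99.64657592773438, 74.77910614013672), 84.06108856201172)
top pts 615 ((-66.98143005371094, -21.019432067871094), (100.67111206054688, 75.49288940429688), 84.52677154541016)
```

Request:
arm_command:
  rows:
    - {"xyz": [0, -0.003, 0.0026], "delta_rot": [0, 0, 0], "gripper": 0.06}
    - {"xyz": [0, -0.003, 0.0026], "delta_rot": [0, 0, 0], "gripper": 0.06}
    - {"xyz": [0, -0.003, 0.0026], "delta_rot": [0, 0, 0], "gripper": 0.06}
    - {"xyz": [0, -0.003, 0.0026], "delta_rot": [0, 0, 0], "gripper": 0.06}
    - {"xyz": [0, -0.003, 0.0026], "delta_rot": [0, 0, 0], "gripper": 0.06}
    - {"xyz": [0, -0.003, 0.0026], "delta_rot": [0, 0, 0], "gripper": 0.06}
    - {"xyz": [0, 0, 0], "delta_rot": [0, 0, 0], "gripper": 0.06}

```text
time: 5.75
tool_pos: [0.5377, -0.1196, 0.0161]
tcp_rot: [-2.434, 0.195, -0.071]
wrist_force: [0.7, -0.1, 1.0]
width: 0.707
```

```bash
python3 look.py e
```

```text
t 5.75 tcp rack mm [-91.7 -21.6  16.1] axes in rack (cols x,y,z) [[0.001, -0.764, 0.645], [-1.0, -0.001, 0.001], [-0.0, -0.645, -0.764]] F rack [-0.  -0.7  1. ] q [-0.64  0.47  1.95  0.67  1.18 -0.88]
top pts 621 ((-51.6386833190918, -15.796707153320312), (75.02425384521484, 99.15728759765625), 0.06092722713947296)
top pts 608 ((-43.70859146118164, -17.19192123413086), (63.50600051879883, 100.8963623046875), 0.12087192386388779)
```

View pics/look_e.png

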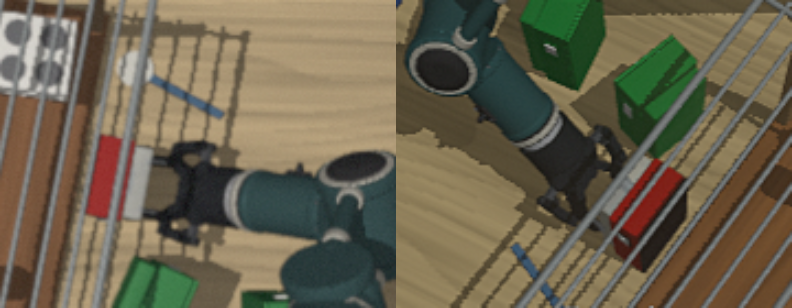

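Request:
arm_command:
  rows:
    - {"xyz": [0, -0.003, 0.0026], "delta_rot": [0, 0, 0], "gripper": 0.06}
    - {"xyz": [0, -0.003, 0.0026], "delta_rot": [0, 0, 0], "gripper": 0.06}
    - {"xyz": [0, -0.0015, 0.0013], "delta_rot": [0, 0, 0], "gripper": 0.06}
    - {"xyz": [0, -0.0015, 0.0013], "delta_rot": [0, 0, 0], "gripper": 0.06}

```text
time: 6.25
tool_pos: [0.5396, -0.1085, 0.0157]
tcp_rot: [-2.435, 0.195, -0.071]
wrist_force: [0.2, -3.4, 1.8]
width: 0.701
```

```bash
python3 look.py f
```

```text
t 6.25 tcp rack mm [-80.4 -21.7  15.7] axes in rack (cols x,y,z) [[0.001, -0.765, 0.644], [-1.0, -0.0, 0.001], [-0.0, -0.644, -0.765]] F rack [-3.3 -0.7  1.8] q [-0.62  0.47  1.96  0.68  1.17 -0.88]
top pts 667 ((-40.246124267578125, -16.501949310302734), (74.91481018066406, 99.7181625366211), 0.26748964190483093)
top pts 647 ((-35.369266510009766, -17.995601654052734), (75.18572235107422, 100.57859802246094), 0.30571839213371277)
```

Request:
arm_command:
  rows:
    - {"xyz": [0, -0.0015, 0.0013], "delta_rot": [0, 0, 0], "gripper": 0.06}

```text
time: 6.45
tool_pos: [0.5399, -0.1075, 0.0156]
tcp_rot: [-2.437, 0.195, -0.071]
wrist_force: [-5.7, -12.6, 5.5]
width: 0.704
```

Request:
arm_command:
  rows:
    - {"xyz": [0, -0.0015, 0.0013], "delta_rot": [0, 0, 0], "gripper": 0.06}

```text
time: 6.55
tool_pos: [0.5401, -0.1075, 0.0156]
tcp_rot: [-2.44, 0.193, -0.072]
wrist_force: [-8.5, -19.6, 8.9]
width: 0.705
```

Request:
arm_command:
  rows:
    - {"xyz": [0, 0.003, -0.0026], "delta_rot": [0, 0, 0], "gripper": 0.06}
    - {"xyz": [0, 0.0077, -0.0065], "delta_rot": [0, 0, 0], "gripper": 0.06}
    - {"xyz": [0, 0.0077, -0.0065], "delta_rot": [0, 0, 0], "gripper": 0.06}
    - {"xyz": [0, 0, 0], "delta_rot": [0, 0, 0], "gripper": 0.06}

```text
time: 6.95
tool_pos: [0.5366, -0.1297, 0.0156]
tcp_rot: [-2.435, 0.197, -0.072]
wrist_force: [-0.3, 0.8, 0.3]
width: 0.696
```

```bash
python3 look.py g
```

```text
t 6.95 tcp rack mm [-101.8  -22.1   15.6] axes in rack (cols x,y,z) [[-0.001, -0.765, 0.644], [-1.0, 0.0, -0.0], [0.0, -0.644, -0.765]] F rack [0.7 0.4 0.3] q [-0.65  0.48  1.94  0.66  1.19 -0.89]
top pts 680 ((-39.496376037597656, -16.3900146484375), (74.82952880859375, 99.70635223388672), 0.08840154111385345)
top pts 643 ((-34.845882415771484, -17.642807006835938), (99.44711303710938, 74.71511840820312), 89.72989654541016)
```

View pics/look_g.png

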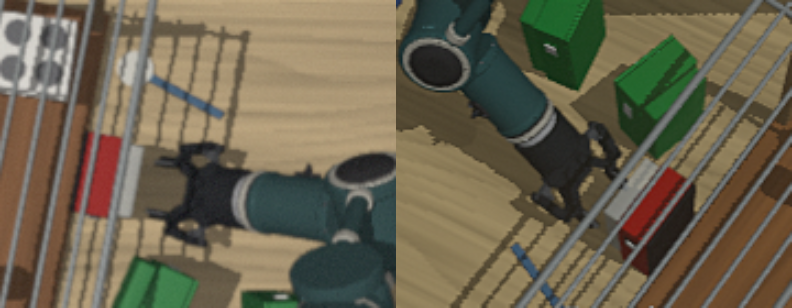

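Request:
arm_command:
  rows:
    - {"xyz": [-0.0017, -0.024, -0.0286], "delta_rot": [0, 0, 0], "gripper": 0.06}
    - {"xyz": [-0.0017, -0.024, -0.0286], "delta_rot": [0, 0, 0], "gripper": 0.06}
    - {"xyz": [-0.0017, -0.024, -0.0286], "delta_rot": [0, 0, 0], "gripper": 0.06}
    - {"xyz": [0, 0, 0], "delta_rot": [0, 0, 0], "gripper": 0.06}
    - {"xyz": [0, 0, 0], "delta_rot": [0, 0, 0], "gripper": 0.06}

```text
time: 7.55
tool_pos: [0.5319, -0.1281, 0.1288]
tcp_rot: [-2.437, 0.194, -0.074]
wrist_force: [0.4, 0.3, -0.7]
width: 0.71
```

```bash
python3 look.py i
```

```text
t 7.55 tcp rack mm [-101.   -17.2  128.8] axes in rack (cols x,y,z) [[0.001, -0.766, 0.643], [-1.0, -0.002, -0.001], [0.002, -0.643, -0.766]] F rack [ 0.3 -0.4 -0.7] q [-0.65  0.31  1.91  0.62  1.35 -0.77]
top pts 718 ((-64.57682037353516, -15.82891845703125), (99.5199966430664, 125.30586242675781), 89.59806823730469)
top pts 724 ((-68.23715209960938, -19.473819732666016), (142.7178192138672, 113.67733001708984), 0.3431859314441681)
```

View pics/look_i.png

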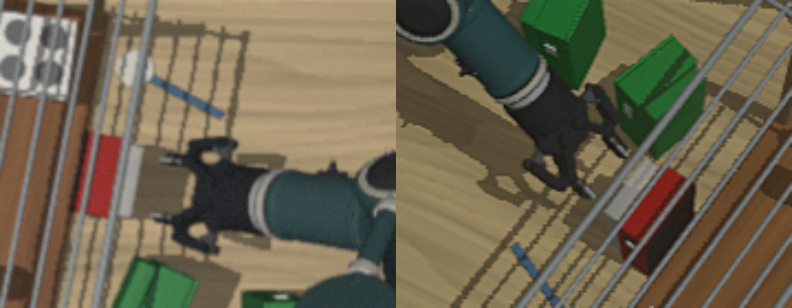

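Request:
arm_command:
  rows:
    - {"xyz": [0, -0.0054, 0.0045], "delta_rot": [0, 0, 0], "gripper": 0.06}
    - {"xyz": [0, -0.0054, 0.0045], "delta_rot": [0, 0, 0], "gripper": 0.06}
    - {"xyz": [0, -0.0037, 0.0018], "delta_rot": [0, 0, 0], "gripper": 0.06}
    - {"xyz": [0, -0.0037, 0.0018], "delta_rot": [0, 0, 0], "gripper": 0.06}
    - {"xyz": [0, -0.0037, 0.0018], "delta_rot": [0, 0, 0], "gripper": 0.06}
    - {"xyz": [0, -0.0037, 0.0018], "delta_rot": [0, 0, 0], "gripper": 0.06}
    - {"xyz": [0, -0.0037, 0.0018], "delta_rot": [0, 0, 0], "gripper": 0.06}

```text
time: 8.35
tool_pos: [0.5372, -0.0944, 0.1334]
tcp_rot: [-2.435, 0.195, -0.072]
wrist_force: [-0.2, -2.6, 1.5]
width: 0.707
```

```bash
python3 look.py j
```

```text
t 8.35 tcp rack mm [-66.8 -17.  133.4] axes in rack (cols x,y,z) [[0.0, -0.765, 0.644], [-1.0, -0.001, -0.0], [0.001, -0.644, -0.765]] F rack [-2.6 -0.3  1.5] q [-0.6   0.28  1.94  0.64  1.32 -0.74]
top pts 842 ((-49.17646789550781, -16.182476043701172), (99.78687286376953, 123.0376968383789), 89.73843383789062)
top pts 823 ((-45.132904052734375, -17.292850494384766), (101.30424499511719, 125.42357635498047), 89.77298736572266)
```

View pics/look_j.png

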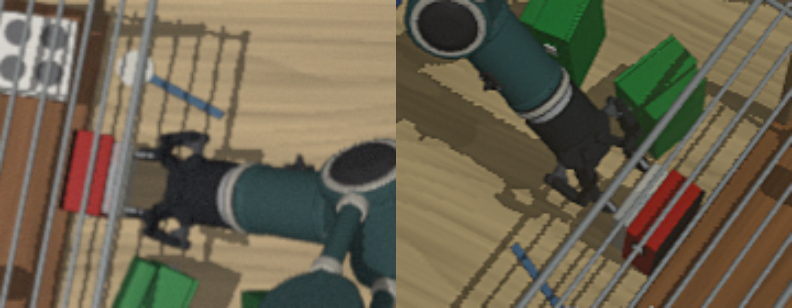

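Request:
arm_command:
  rows:
    - {"xyz": [0, -0.0046, 0.0023], "delta_rot": [0, 0, 0], "gripper": 0.06}
    - {"xyz": [0, -0.0046, 0.0023], "delta_rot": [0, 0, 0], "gripper": 0.06}
    - {"xyz": [0, -0.0046, 0.0023], "delta_rot": [0, 0, 0], "gripper": 0.06}
    - {"xyz": [0, -0.0046, 0.0023], "delta_rot": [0, 0, 0], "gripper": 0.06}
    - {"xyz": [0, -0.0046, 0.0023], "delta_rot": [0, 0, 0], "gripper": 0.06}
    - {"xyz": [0, -0.0046, 0.0023], "delta_rot": [0, 0, 0], "gripper": 0.06}

```text
time: 9.05
tool_pos: [0.5416, -0.0642, 0.1402]
tcp_rot: [-2.435, 0.195, -0.071]
wrist_force: [0.3, -0.4, 0.4]
width: 0.703
```

```bash
python3 look.py k
```

```text
t 9.05 tcp rack mm [-36.3 -16.5 140.2] axes in rack (cols x,y,z) [[0.001, -0.765, 0.644], [-1.0, -0.0, 0.001], [-0.0, -0.644, -0.765]] F rack [-0.4 -0.4  0.4] q [-0.56  0.25  1.96  0.66  1.31 -0.7 ]
top pts 562 ((-24.797367095947266, -16.054622650146484), (79.58802795410156, 98.85260009765625), 0.10831314325332642)
top pts 485 ((-23.808578491210938, -18.80811309814453), (87.23241424560547, 98.94955444335938), 0.45125630497932434)
```

View pics/look_k.png

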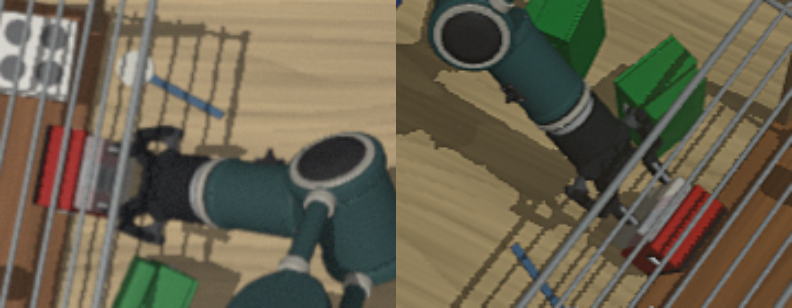

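Request:
arm_command:
  rows:
    - {"xyz": [0, -0.0046, 0.0023], "delta_rot": [0, 0, 0], "gripper": 0.06}
    - {"xyz": [0, -0.0046, 0.0023], "delta_rot": [0, 0, 0], "gripper": 0.06}
    - {"xyz": [0, -0.0046, 0.0023], "delta_rot": [0, 0, 0], "gripper": 0.06}
    - {"xyz": [0, 0, 0], "delta_rot": [0, 0, 0], "gripper": 0.06}
    - {"xyz": [0, 0, 0], "delta_rot": [0, 0, 0], "gripper": 0.06}

```text
time: 9.65
tool_pos: [0.544, -0.0498, 0.1438]
tcp_rot: [-2.435, 0.195, -0.071]
wrist_force: [-0.2, -0.1, -0.5]
width: 0.703
```

```bash
python3 look.py l
```

```text
t 9.65 tcp rack mm [-21.7 -16.6 143.8] axes in rack (cols x,y,z) [[0.001, -0.765, 0.644], [-1.0, -0.001, 0.001], [0.0, -0.644, -0.765]] F rack [-0.2  0.2 -0.5] q [-0.53  0.24  1.97  0.67  1.3  -0.68]
top pts 39 ((-29.661598205566406, -15.075374603271484), (86.22066497802734, 15.009431838989258), 89.81149291992188)
top pts 72 ((-32.11167526245117, -16.359012603759766), (38.30470275878906, 87.32357025146484), 5.661312103271484)
```

View pics/look_l.png

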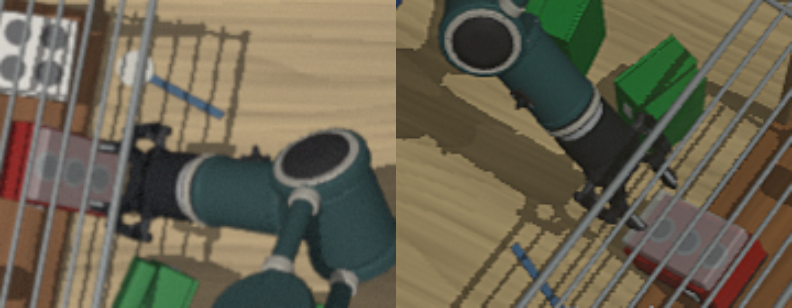

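Request:
arm_command:
  rows:
    - {"xyz": [0, 0.0191, -0.0161], "delta_rot": [0, 0, 0], "gripper": 0.06}
    - {"xyz": [0, 0.0191, -0.0161], "delta_rot": [0, 0, 0], "gripper": 0.06}
    - {"xyz": [0, 0.0191, -0.0161], "delta_rot": [0, 0, 0], "gripper": 0.06}
    - {"xyz": [0, 0.0191, -0.0161], "delta_rot": [0, 0, 0], "gripper": 0.06}
    - {"xyz": [0, 0.0237, 0.028], "delta_rot": [0, 0, 0], "gripper": 0.06}
    - {"xyz": [0, 0.0237, 0.028], "delta_rot": [0, 0, 0], "gripper": 0.06}
    - {"xyz": [0, 0.0237, 0.028], "delta_rot": [0, 0, 0], "gripper": 0.06}
    - {"xyz": [0, 0, 0], "delta_rot": [0, 0, 0], "gripper": 0.06}

```text
time: 10.55
tool_pos: [0.5245, -0.1468, 0.0291]
tcp_rot: [-2.43, 0.199, -0.061]
wrist_force: [-0.6, 1.6, 0.3]
width: 0.707
```

```bash
cat >> h.py <<'E'
def lying(c):
    r=w2r(world(c)); h=hsv(c)
    m=(r[...,2]>.05)&(r[...,2]<.105)&(r[...,0]<.16)&(r[...,0]>-.08)&(r[...,1]>-.095)&(r[...,1]<.065)
    q=r[m]*1000; print('lying pts',m.sum(),cv2.minAreaRect(q[:,:2].astype(np.float32)),'x pct',np.percentile(q[:,0],[0,1,3,97,99,100]).round(0),'z',np.percentile(q[:,2],[10,50,90]).round(0))
E
sed -i 's/: cook(c)/: lying(c)/' look.py; python3 look.py m
```

```text
t 10.55 tcp rack mm [-120.6  -12.8   29.1] axes in rack (cols x,y,z) [[0.0, -0.762, 0.647], [-1.0, 0.006, 0.007], [-0.009, -0.647, -0.762]] F rack [1.5 0.8 0.3] q [-0.69  0.46  1.93  0.63  1.23 -0.89]
lying pts 1504 ((42.387718200683594, -16.843856811523438), (102.9567642211914, 159.65000915527344), 89.79829406738281) x pct [-37. -36. -34. 115. 121. 122.] z [65. 88. 91.]
lying pts 1522 ((44.88188552856445, -18.842788696289062), (156.51097106933594, 101.35045623779297), 0.688136637210846) x pct [-33. -29. -17. 121. 122. 123.] z [66. 88. 92.]
```

View pics/look_m.png

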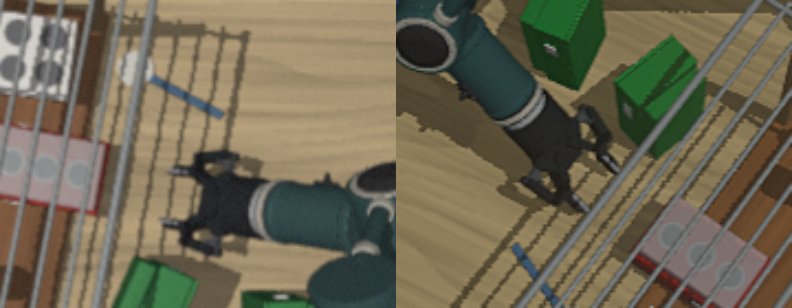

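Request:
arm_command:
  rows:
    - {"xyz": [0.004, -0.0039, -0.0046], "delta_rot": [0, 0, 0], "gripper": 0.06}
    - {"xyz": [0, -0.0152, 0.0128], "delta_rot": [0, 0, 0], "gripper": 0.06}
    - {"xyz": [0, -0.0152, 0.0128], "delta_rot": [0, 0, 0], "gripper": 0.06}
    - {"xyz": [0, -0.0152, 0.0128], "delta_rot": [0, 0, 0], "gripper": 0.06}
    - {"xyz": [0, -0.0076, 0.0064], "delta_rot": [0, 0, 0], "gripper": 0.06}
    - {"xyz": [0, 0, 0], "delta_rot": [0, 0, 0], "gripper": 0.06}
    - {"xyz": [0, 0, 0], "delta_rot": [0, 0, 0], "gripper": 0.06}

```text
time: 11.35
tool_pos: [0.543, -0.0802, 0.0398]
tcp_rot: [-2.436, 0.194, -0.071]
wrist_force: [0.7, 0.1, -0.4]
width: 0.702
```

```bash
python3 look.py n
```

```text
t 11.35 tcp rack mm [-51.9 -20.5  39.8] axes in rack (cols x,y,z) [[0.002, -0.765, 0.644], [-1.0, -0.001, 0.001], [0.0, -0.644, -0.765]] F rack [ 0.2 -0.6 -0.4] q [-0.58  0.41  1.98  0.69  1.18 -0.83]
lying pts 1582 ((21.176528930664062, -20.928184509277344), (119.19619750976562, 202.54490661621094), 89.5572738647461) x pct [-80. -78. -71. 115. 121. 123.] z [65. 88. 91.]
lying pts 1677 ((21.81945037841797, -20.337257385253906), (124.4671401977539, 203.35841369628906), 89.90984344482422) x pct [-80. -79. -76. 120. 122. 123.] z [65. 88. 92.]
```

View pics/look_n.png

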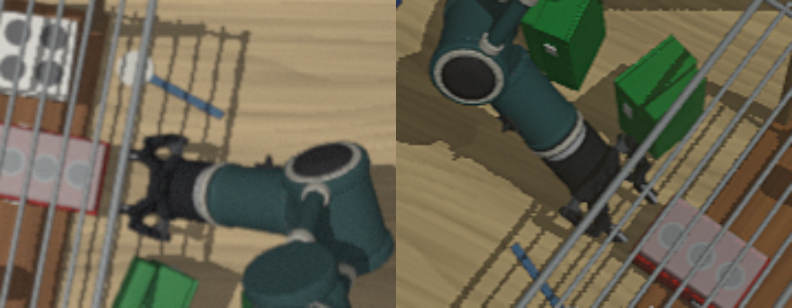

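Request:
arm_command:
  rows:
    - {"xyz": [-0.003, -0.003, 0.0026], "delta_rot": [0, 0, 0], "gripper": 0.06}
    - {"xyz": [0, -0.003, 0.0026], "delta_rot": [0, 0, 0], "gripper": 0.06}
    - {"xyz": [0, -0.003, 0.0026], "delta_rot": [0, 0, 0], "gripper": 0.06}
    - {"xyz": [0, -0.003, 0.0026], "delta_rot": [0, 0, 0], "gripper": 0.06}
    - {"xyz": [0, -0.003, 0.0026], "delta_rot": [0, 0, 0], "gripper": 0.06}
    - {"xyz": [0, -0.003, 0.0026], "delta_rot": [0, 0, 0], "gripper": 0.06}

```text
time: 12.05
tool_pos: [0.5443, -0.0571, 0.0395]
tcp_rot: [-2.436, 0.195, -0.072]
wrist_force: [0.3, -3.3, 0.9]
width: 0.699
```

```bash
python3 look.py o
```

```text
t 12.05 tcp rack mm [-28.9 -18.1  39.5] axes in rack (cols x,y,z) [[0.0, -0.765, 0.644], [-1.0, -0.001, -0.0], [0.001, -0.644, -0.765]] F rack [-3.2 -0.8  0.9] q [-0.54  0.4   2.    0.71  1.16 -0.82]
lying pts 1695 ((26.467910766601562, -16.14257049560547), (212.57846069335938, 126.42410278320312), 0.055590253323316574) x pct [-80. -76. -71. 124. 131. 133.] z [65. 88. 91.]
lying pts 1835 ((29.025405883789062, -19.494773864746094), (124.95455932617188, 217.23973083496094), 89.9652328491211) x pct [-80. -74. -67. 134. 137. 138.] z [64. 88. 92.]
```

Request:
arm_command:
  rows:
    - {"xyz": [0, -0.003, 0.0026], "delta_rot": [0, 0, 0], "gripper": 0.06}
    - {"xyz": [0, -0.003, 0.0026], "delta_rot": [0, 0, 0], "gripper": 0.06}
    - {"xyz": [0, -0.003, 0.0026], "delta_rot": [0, 0, 0], "gripper": 0.06}
    - {"xyz": [0, -0.003, 0.0026], "delta_rot": [0, 0, 0], "gripper": 0.06}
    - {"xyz": [0, -0.003, 0.0026], "delta_rot": [0, 0, 0], "gripper": 0.06}
    - {"xyz": [0, -0.003, 0.0026], "delta_rot": [0, 0, 0], "gripper": 0.06}

```text
time: 12.75
tool_pos: [0.5481, -0.0332, 0.0394]
tcp_rot: [-2.435, 0.195, -0.072]
wrist_force: [-1.6, -5.0, 3.1]
width: 0.699
```

```bash
python3 look.py p
```

```text
t 12.75 tcp rack mm [ -4.7 -18.   39.4] axes in rack (cols x,y,z) [[0.0, -0.765, 0.644], [-1.0, -0.001, -0.0], [0.001, -0.644, -0.765]] F rack [-5.2  0.8  3.1] q [-0.5   0.39  2.02  0.73  1.14 -0.8 ]
lying pts 1722 ((53.53904724121094, -16.626014709472656), (207.15211486816406, 126.79669189453125), 0.27718445658683777) x pct [-50. -48. -44. 148. 155. 157.] z [65. 88. 91.]
lying pts 1868 ((45.93229675292969, -19.339218139648438), (128.93736267089844, 226.8065948486328), 89.81388092041016) x pct [-68. -51. -43. 155. 158. 159.] z [65. 88. 93.]
```

View pics/look_p.png

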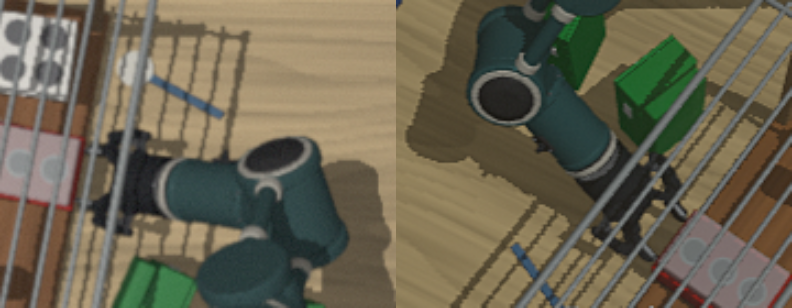

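Request:
arm_command:
  rows:
    - {"xyz": [0, -0.001, 0.0008], "delta_rot": [0, 0, 0], "gripper": 0.06}
    - {"xyz": [0, 0.003, -0.0026], "delta_rot": [0, 0, 0], "gripper": 0.06}
    - {"xyz": [0, 0.0076, -0.0064], "delta_rot": [0, 0, 0], "gripper": 0.06}
    - {"xyz": [0, 0.0191, -0.0161], "delta_rot": [0, 0, 0], "gripper": 0.06}
    - {"xyz": [0, 0.0191, -0.0161], "delta_rot": [0, 0, 0], "gripper": 0.06}
    - {"xyz": [0, 0.0191, -0.0161], "delta_rot": [0, 0, 0], "gripper": 0.06}
    - {"xyz": [0, 0.0191, -0.0161], "delta_rot": [0, 0, 0], "gripper": 0.06}
    - {"xyz": [0, 0, 0], "delta_rot": [0, 0, 0], "gripper": 0.06}
    - {"xyz": [0, 0, 0], "delta_rot": [0, 0, 0], "gripper": 0.06}

```text
time: 13.75
tool_pos: [0.5294, -0.1449, 0.0389]
tcp_rot: [-2.434, 0.197, -0.071]
wrist_force: [-0.1, 0.2, 0.2]
width: 0.701
```

```bash
python3 look.py q; python3 - <<'E'
from h import *
# foot face vs plinth front edge, seen in the same picture
for n in ["top","scene"]:
    c=dict(np.load(f"pics/{n}_q.npz")); c0=dict(np.load(f"pics/{n}0.npz"))
    r=w2r(world(c))*1000; h=hsv(c)
    for lo,hi in ((-60,-40),(-30,0),(5,28)):
        m=(r[...,2]>30)&(r[...,2]<100)&(r[...,0]>-40)&(r[...,1]>lo)&(r[...,1]<hi)&(r[...,0]<160); print(n,(lo,hi),'foot min x',np.percentile(r[m][:,0],[0,2,5]).round(1))
    for lo,hi in ((-130,-85),(50,110)):
        m=(abs(r[...,2]-14)<4)&(h[...,0]<14)&(h[...,1]>130)&(r[...,0]<50)&(r[...,0]>-30)&(r[...,1]>lo)&(r[...,1]<hi)
        print(n,(lo,hi),'edge',np.percentile(r[m][:,0],[0,2,5]).round(1) if m.sum()>5 else m.sum())
    d=np.abs(c["pixels"].astype(int)-c0["pixels"]).sum(2)
    cv2.imwrite(f"pics/{n}_qc.png",cv2.resize((c["pixels"][80:340,140:400] if n=="top" else c["pixels"][70:310,140:400])[:,:,::-1],None,fx=2.3,fy=2.3,interpolation=cv2.INTER_CUBIC))
E
```

```text
t 13.75 tcp rack mm [-118.   -17.4   38.9] axes in rack (cols x,y,z) [[-0.001, -0.764, 0.645], [-1.0, 0.001, 0.0], [-0.001, -0.645, -0.764]] F rack [0.2 0.2 0.2] q [-0.68  0.45  1.93  0.63  1.24 -0.88]
lying pts 1502 ((77.9804916381836, -16.20983123779297), (160.28392028808594, 101.03118133544922), 0.02060145139694214) x pct [ -2.  -1.   2. 150. 156. 158.] z [65. 88. 91.]
lying pts 1565 ((80.52442169189453, -19.488426208496094), (157.270751953125, 101.4945068359375), 0.1694163978099823) x pct [  2.   4.  10. 156. 158. 159.] z [66. 88. 92.]
top (-60, -40) foot min x [-2.1 -0.5  3.9]
top (-30, 0) foot min x [-2.2 -0.1  3.8]
top (5, 28) foot min x [-2.2 -0.6  3.7]
top (-130, -85) edge [5.  6.6 9.2]
top (50, 110) edge [3.6 4.1 4.7]
scene (-60, -40) foot min x [ 3.2  9.6 20.4]
scene (-30, 0) foot min x [ 2.5  8.5 20.5]
scene (5, 28) foot min x [ 1.8  9.1 21.2]
scene (-130, -85) edge [ 9.2 10.7 13. ]
scene (50, 110) edge [7.2 7.4 7.6]
```

View pics/top_qc.png

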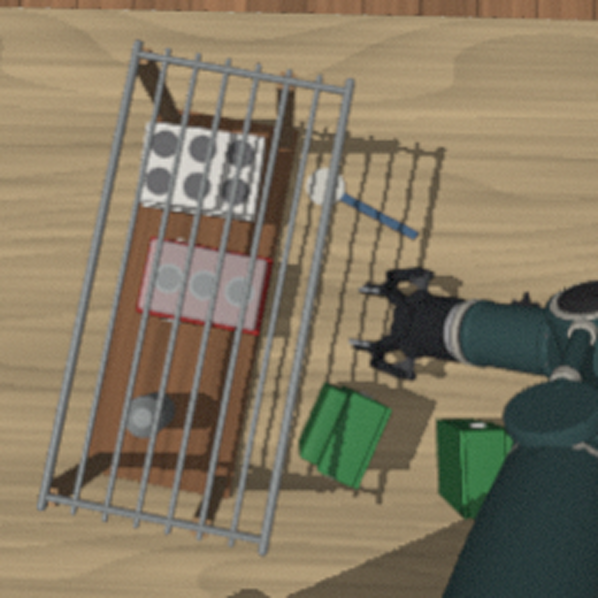

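View pics/scene_qc.png

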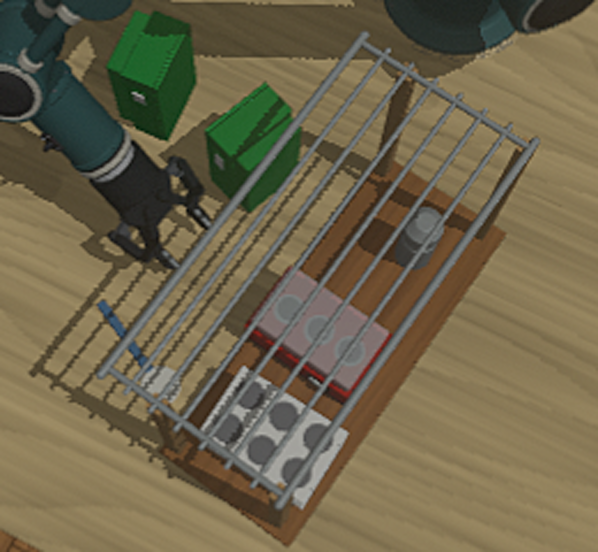

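```bash
python3 -c "
from workcell import bot
print(bot.finish_job())"
```

```text
the job is handed in; nothing more can be done
None
```

The egg cooker is lying on its black base on the plinth, square, with its foot end at the front edge. I handed the job in at about 14 s.

**What I did:** I kept the tool tilted 40° with both fingertips on the lid.
- **Slide:** I pushed low on the lid, which also squared the cooker, until the force rose at the plinth. The last two pushes there reached about 14 N and 23 N at the wrist; the limit is 30 N.
- **Tip:** I pushed at about 140 mm height. The readings were 3 N or less, and the cooker fell over on its own.
- **Nudge:** I pushed the foot end in straight, at about 6 N or less, then backed the arm about 115 mm clear.

**Last checks:**
- **Resting pose:** the base is down (lid at about 90 mm, as it should be) and the long axis is within about 0.3° of square.
- **Foot end:** measured from where the fingers met the butted cooker, the foot is 0 to +2 mm from the edge. The cameras put it between −2 and +3 mm in the rack frame. They also show the plinth edge itself 4 to 10 mm inside its nominal place, which would put the foot up to about 8 mm out. I trusted the contact reference; every estimate is inside the ±10 mm tolerance.
- **Other objects:** by eye in both views, the trays, shaker, spoon and green look-alikes are where they started. I saw no sign of touching the rack, but had no separate rack force reading.

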